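# Empty and weigh the plated cup that matches the approved sample

### The job

Of the three loose plated cups, find the one that is the same size as the approved sample standing on the clipboard. Tip its polishing balls out into the steel tray, then stand the empty cup upright in the middle of the balance pan, setting it down gently. Leave the other two cups and everything else where they are.

Things in the scene. Friction and masses are not known exactly. Their poses are not given: they have to be found in the camera images.
- cup_small: loose nickel-plated steel cup, the small one: open top, flat bottom, rim diameter 50 mm, height 40 mm, base diameter 30 mm, straight wall leaning out 14 degrees, wall and floor 3 mm, about 85 g. Rigid; its balls begin to roll out once it is tipped about 80 degrees from upright. It starts upright on the bench with two balls inside. Origin: centre of its underside, z axis up through the mouth
- cup_medium: loose nickel-plated steel cup, the medium one: open top, flat bottom, rim diameter 59 mm, height 47.5 mm, base diameter 35 mm, straight wall leaning out 14 degrees, wall and floor 3 mm, about 115 g. Rigid; its balls begin to roll out once it is tipped about 80 degrees from upright. It starts upright on the bench with two balls inside. Origin: centre of its underside, z axis up through the mouth
- cup_large: loose nickel-plated steel cup, the large one: open top, flat bottom, rim diameter 68 mm, height 55 mm, base diameter 41 mm, straight wall leaning out 14 degrees, wall and floor 3 mm, about 150 g. Rigid; its balls begin to roll out once it is tipped about 80 degrees from upright. It starts upright on the bench with two balls inside. Origin: centre of its underside, z axis up through the mouth
- ball_small1: steel burnishing ball, diameter 13 mm, 10 g, starts in cup_small; rolls almost freely. Origin: its centre
- ball_small2: steel burnishing ball, diameter 13 mm, 10 g, starts in cup_small; rolls almost freely. Origin: its centre
- ball_medium1: steel burnishing ball, diameter 13 mm, 10 g, starts in cup_medium; rolls almost freely. Origin: its centre
- ball_medium2: steel burnishing ball, diameter 13 mm, 10 g, starts in cup_medium; rolls almost freely. Origin: its centre
- ball_large1: steel burnishing ball, diameter 13 mm, 10 g, starts in cup_large; rolls almost freely. Origin: its centre
- ball_large2: steel burnishing ball, diameter 13 mm, 10 g, starts in cup_large; rolls almost freely. Origin: its centre
- sample_small: approved sample: an empty cup exactly the size of cup_small (50 mm across, 40 mm tall), riveted on a heavy grey base 74 x 74 x 8 mm that does not move. Origin: centre of the base's underside. One of the three samples stands on the clipboard, the other two on the rubber mat
- sample_medium: approved sample: an empty cup exactly the size of cup_medium (59 mm across, 47.5 mm tall), riveted on a heavy grey base 74 x 74 x 8 mm that does not move. Origin: centre of the base's underside. One of the three samples stands on the clipboard, the other two on the rubber mat
- sample_large: approved sample: an empty cup exactly the size of cup_large (68 mm across, 55 mm tall), riveted on a heavy grey base 74 x 74 x 8 mm that does not move. Origin: centre of the base's underside. One of the three samples stands on the clipboard, the other two on the rubber mat
- clipboard: brown clipboard with the job's paper, 140 x 230 x 5 mm, lying flat, fixed; today's approved sample stands on it, 30 mm from its centre. Origin: centre of its underside
- mat: black rubber mat, 110 x 210 x 5 mm, fixed, carrying the two samples that are not wanted today. Origin: centre of its underside
- tray: open stainless tray, 200 mm (its x) by 240 mm (its y) outside, 28 mm high, walls and floor 4 mm, fixed. Origin: centre of its underside
- balance: white and grey precision balance, fixed. Origin: on the bench under the middle of its round pan; the console with the display lies towards its -x. Housing 215 x 205 mm and 60 mm high under the pan; console reaching 225 mm from the origin, about 60 mm high
- pan_top (a point): centre of the top face of the balance's round aluminium pan, 128 mm across, 80 mm above the bench; the pan gives down on a spring of 3 N/mm, at most 4 mm, then is solid
- caliper: digital caliper lying on the bench, 225 mm long along its x, 15 mm high. Bystander; origin: centre of its underside
- tweezers: steel tweezers lying on the bench, 122 mm long along its x, 7 mm high. Bystander; origin: centre of its underside
- loupe: black eye loupe standing on the bench, 38 mm across, 31 mm high. Bystander; origin: centre of its underside
- jar: closed glass specimen jar, 52 mm across, about 62 mm high. Bystander; origin: centre of its underside
- wash_bottle: white wash bottle with a blue cap and spout, 66 mm across, 190 mm high. Bystander; origin: centre of its underside
There are look-alikes about, which are no part of the job. Leave any green look-alike of the cup_small alone. What is shaped like the cup_large but pink or purple is not meant.

How it is judged:
By the outcome, as a careful person would: the job done as asked, in the order asked, and still so for the second after the job is handed in, with the robot touching nothing.
It also fails if it takes over 48 s, if anything falls off the work surface, if the arm or the gripper's body presses on something with over 40 N, if the wrist force passes 120 N, or if a joint passes its speed limit or range.

### The arm

A 7-joint arm with a two-finger parallel gripper is mounted at the origin on the work surface. World frame = base frame: x ahead of the robot, y to its left, z up, the work surface at z = 0. Lengths are in mm, angles in rad, forces in N, time in s.
With the tool pointing down it reaches from about 350 to 775 mm from the base axis. Payload 3.1 kg.
Tool frame: the origin (TCP) lies midway between the tips of the shut fingers; the grasp point (between the pads) lies 19 mm behind it; z points along the fingers, y is the line along which they close (so a half turn about z gives the same grasp; the last joint's range is limited). The gripper opens to 85 mm and grips with 20 to 120 N. Pads are 22 mm wide; open, the fingers measure 114 mm over their backs; the gripper's body (76 mm by 85 mm) begins 54 mm behind the grasp point. The pads swing forward as they close: fully open they stand 13 mm farther back than shut.
Start: joints at [-1.146, 0.311, 0.014, 1.512, -0.004, 1.319, -0.027], TCP at [247.494, 491.186, 231.304] pointing down, gripper open.
Joint ranges: [-2.7, 2.7], [-0.3, 1.91], [-1.27, 1.3], [0.12, 2.57], [-1.44, 4.58], [0.2, 2.03], [-3.05, 3.05]. Speed limits (rad/s): [2.79, 2.79, 3.14, 3.14, 3.14, 3.14, 3.14].

### API

Orientations are given as a unit quaternion [w, x, y, z].
In Python, from workcell import arm gives the robot as it stands.
- The arm moves only by the tool step_arm, never from a script. Its argument "rows" is a list of rows, each a list of 5 numbers: the gripper command: -1 is fully open, 1 is shut, values between are in proportion, then the shift along the tool's x, y, z in units of 0.15 m (1.0 is 0.15 m), then the turn about the tool's z in units of 2 pi rad (1.0 is 2 pi rad). A call has 1 to 8 rows; each row is the pose to reach, as a shift and turn from the pose commanded when the call began, along the tool's axes at that moment, turning the shorter way round; what a row does not reach only later rows make up. A row lasts 1/12 s, in which the tool goes at most 41.7 mm and 7.16 degrees, less where a joint would pass 70% of its speed; a pose out of reach is approached as far as the arm can. A call with a number of a shift or a turn outside -1 to 1 is refused whole. A call with a gripper value outside its range is refused whole. The fingers move at their own pace and stop on an object; the grip force is fixed at half the most. Time passes only in rows, so rows that repeat a pose let the fingers close. It gives the time, the measured TCP pose, the force, the opening and the grip force at its end, in the units of the state.
- arm.state(): the state, without advancing time (a new reading comes with each control period).
- arm.camera(name): name is "scene" or "top" or "wrist"; returns the picture (420x560x3 uint8, blue, green, red); there is no depth.
- arm.camera_params(name): a dict with "vertical_fov" (degrees; the focal length in pixels is half the picture's height over the tangent of half this angle, whatever the lens; pixels are square), "cx", "cy" (the principal point, pixels), "extrinsics" (4x4, takes a point from world to camera coordinates). Camera axes: x right, y down, z forward; pixel columns grow to the right and rows downward; lengths in mm; the calibration is good to about 2 mm. A picture is of the moment at which its call begins: read the wrist's pose just before it. camera_params takes no time and is no camera call; for the wrist camera it gives the pose at the moment of the call.
- arm.job_done(): hands the job in; it is judged then, once.
The state is a dict: "time_s": time; "joints": joint angles; "qd": joint speeds; "effort": joint torques, N m; "ee_pos": TCP position; "ee_rot": TCP orientation; "ft_force": force on the tool from outside, world axes, zero at the start; "moment": the same for the moment, N m; "gripper_width": opening from 0.0 (shut) to 1.0 (fully open); "grasp_force": force on a finger pad.
Only numpy, scipy, OpenCV 4.12 (cv2) and the standard library are available. Lean on these libraries where they do the work, as an engineer would, in place of code of your own. Each camera call takes 0.05 s, during which the arm holds its last target. There are 200 camera calls.

## Working session

There is one attempt and no reset: what is moved stays moved. The work goes in short steps, Python scripts to look and compute and a tool call to move; the robot and the scene stay as the last step left them, time stands still between calls to the robot, and variables do not carry over. Pictures are saved under pics/ and viewed, at most 10 in all, crops included, and the job is handed in when it is done.

Besides the shell and the picture viewer there is one more tool, called after "Call:" as a command line: name --pt "numbers of a row" for each row, then --argument value for the rest. step_arm: Moves the arm, as the interface text tells. Shifts and turns lie within -1 to 1; 1 stands for 0.15 m of shift or 2 pi rad of turn. Its arguments: {"type":"object","properties":{"rows":{"type":"array"}},"required":["rows"]}

```bash
ls; mkdir -p pics; python3 - <<'E'
from workcell import arm
import cv2,numpy as np
s=arm.state();print(s)
for n in ("scene","top"):
    im=arm.camera(n);cv2.imwrite(f"pics/{n}0.png",im)
    p=arm.camera_params(n);print(n,p)
E
```

```text
pics
{'time_s': 0.0, 'joints': array([-1.14571374,  0.31177238,  0.01401447,  1.51308341, -0.00439579,
        1.31919913, -0.02722441]), 'qd': array([ 6.46434101e-04, -2.51283514e-03, -1.75015800e-03, -2.91833921e-03,
       -9.24429775e-04, -7.73215584e-05,  2.87437050e-04]), 'effort': array([ 2.34113922e-04, -3.79913235e+01,  1.46366484e-01, -2.30595249e+01,
        1.23234338e-02,  1.35099140e-02, -3.04377558e-06]), 'ee_pos': array([247.17605287, 490.49727824, 230.1848639 ]), 'ee_rot': array([-2.27274069e-04,  2.31262500e-01,  9.72890630e-01, -1.19436622e-03]), 'ft_force': array([ 0.46744103,  0.41103194, -0.13295747]), 'moment': array([-0.01556511, -0.0164634 ,  0.03373184]), 'grasp_force': 0.0, 'gripper_width': 0.9987806356311337}
scene {'vertical_fov': 46.593097181221054, 'cx': 281.85157370571443, 'cy': 208.62754595376967, 'extrinsics': array([[ 5.38303854e-01,  8.42625222e-01,  1.45497824e-02,
        -2.96066188e+02],
       [ 6.16351532e-01, -3.81859102e-01, -6.88690362e-01,
        -2.82195294e+02],
       [-5.74751903e-01,  3.79692457e-01, -7.24909573e-01,
         1.46965068e+03],
       [ 0.00000000e+00,  0.00000000e+00,  0.00000000e+00,
         1.00000000e+00]])}
top {'vertical_fov': 42.195112789331, 'cx': 279.94431832913835, 'cy': 205.69711223632814, 'extrinsics': array([[-6.73782336e-04, -9.99992568e-01,  3.79602222e-03,
         8.18318208e-01],
       [-9.95233258e-01,  3.00374603e-04, -9.75226691e-02,
         5.65849665e+02],
       [ 9.75208041e-02, -3.84363662e-03, -9.95226064e-01,
         1.39925292e+03],
       [ 0.00000000e+00,  0.00000000e+00,  0.00000000e+00,
         1.00000000e+00]])}
```

View pics/top0.png

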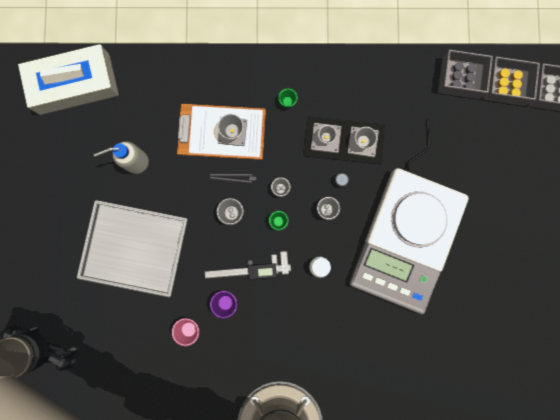

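View pics/scene0.png

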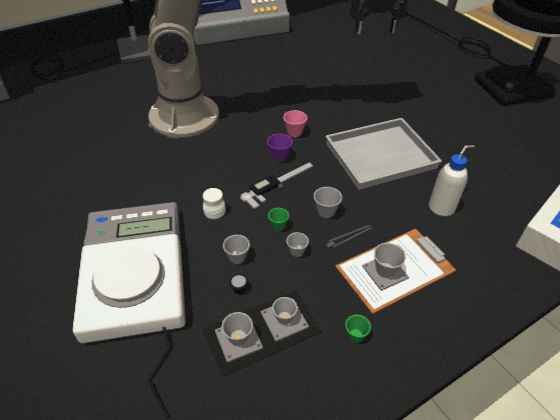

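The top view shows the loose cups at (230,211), (281,187) and (328,208). The clipboard sample is at (231,127) and the mat samples at (326,136) and (363,141). The tray is at (132,248) and the pan at (420,219). Next I'll measure the rims.

```bash
cat > h.py <<'E'
from workcell import arm
import cv2,numpy as np
def ray(n,uv,p=None):
    p=p or arm.camera_params(n);f=210/np.tan(np.radians(p["vertical_fov"]/2));E=p["extrinsics"]
    d=E[:3,:3].T@np.array([(uv[0]-p["cx"])/f,(uv[1]-p["cy"])/f,1.]);return -E[:3,:3].T@E[:3,3],d
def onz(n,uv,z,p=None):
    o,d=ray(n,uv,p);return (o+d*(z-o[2])/d[2])
E
python3 - <<'E'
from h import *
im=cv2.imread("pics/top0.png")
out=[]
for n,(u,v) in dict(L=(230,211),S=(281,187),M=(328,208),clip=(231,127),m1=(326,136),m2=(363,141)).items():
    c=im[v-20:v+20,u-20:u+20];out.append(cv2.resize(c,(260,260),interpolation=cv2.INTER_CUBIC))
cv2.imwrite("pics/crops.png",np.vstack([np.hstack(out[:3]),np.hstack(out[3:])]))
g=cv2.cvtColor(im,cv2.COLOR_BGR2GRAY)
for n,(u,v) in dict(L=(230,211),S=(281,187),M=(328,208)).items():
    m=(g[v-22:v+22,u-22:u+22]>60).astype(np.uint8)
    cs,_=cv2.findContours(m,cv2.RETR_EXTERNAL,cv2.CHAIN_APPROX_NONE);c=max(cs,key=cv2.contourArea)
    (x,y),r=cv2.minEnclosingCircle(c);b=cv2.boundingRect(c);print(n,x+u-22,y+v-22,r,b,onz("top",(x+u-22,y+v-22),45))
for z,uv in ((28,(132,248)),(80,(420,219))): print(onz("top",uv,z))
for uv in ((97,202),(187,218),(171,295),(79,281)): print("tray",onz("top",uv,28))
E
```

```text
L 229.79795837402344 211.0224494934082 14.125215530395508 (8, 8, 28, 28) [550.35150499 130.30570046  45.        ]
S 280.49507331848145 186.0517234802246 10.54773998260498 (11, 12, 22, 20) [615.44797272  -0.85681826  45.        ]
M 328.23778915405273 207.7982006072998 12.239553451538086 (10, 10, 25, 24) [ 558.64603819 -124.44138405   45.        ]
[455.48410519 385.04585264  28.        ]
[ 526.91215126 -352.36793693   80.        ]
tray [575.69119895 479.72897251  28.        ]
tray [533.58277576 243.4711381   28.        ]
tray [334.61850754 281.50757015  28.        ]
tray [370.58807375 519.57428019  28.        ]
```

View pics/crops.png

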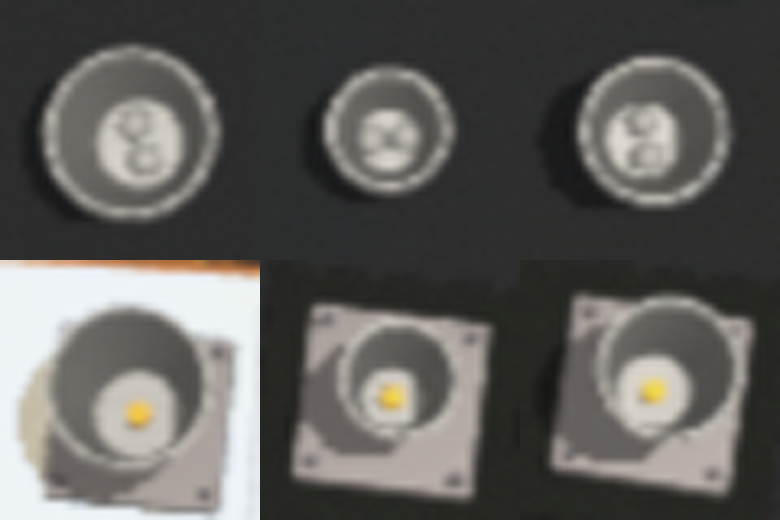

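Measured against the 74 mm bases, the samples come out at about 47 mm (mat left), 57 mm (mat right) and 70 mm (clipboard). So the target is the large cup, with its rim centre near (549,129). The tool stays vertical, so I'll grip the cup at its rim diameter and pivot it over the tray's right wall. First I move above it.

Call:
step_arm --pt "-1 -0.96 -0.42 0.1 0" --pt "-1 -0.96 -0.42 0.1 0" --pt "-1 -0.96 -0.42 0.1 0" --pt "-1 -0.96 -0.42 0.1 0"

```text
time_s: 0.43
ee_pos: [349.7, 366.6, 215.6]
ee_rot: [0.0, 0.232, 0.973, -0.001]
ft_force: [1.5, -0.1, 0.4]
gripper_width: 1.001
grasp_force: 0.0
```

Call:
step_arm --pt "-1 -0.96 -0.42 0.1 0" --pt "-1 -0.96 -0.42 0.1 0" --pt "-1 -0.96 -0.42 0.1 0" --pt "-1 -0.96 -0.42 0.1 0"

```text
time_s: 0.77
ee_pos: [449.7, 245.2, 200.7]
ee_rot: [0.0, 0.233, 0.973, -0.001]
ft_force: [0.5, 0.6, -0.2]
gripper_width: 0.999
grasp_force: 0.0
```

Call:
step_arm --pt "-1 -0.96 -0.42 0 0.1" --pt "-1 -0.96 -0.42 0 0.1" --pt "-1 -0.96 -0.42 0 0.1" --pt "-1 -0.96 -0.42 0 0.1" --pt "-1 -0.96 -0.42 0 0.1" --pt "-1 -0.96 -0.42 0 0.1"

```text
time_s: 1.27
ee_pos: [549.1, 124.7, 200.6]
ee_rot: [0.0, 0.524, 0.852, -0.001]
ft_force: [-0.8, 0.7, -1.1]
gripper_width: 1.003
grasp_force: 0.0
```

Call:
step_arm --pt "-1 0 0 0 0.107" --pt "-1 0 0 0 0.107" --pt "-1 0 0 0 0.107" --pt "-1 0 0 0 0.107" --pt "-1 0 0 0 0.107" --pt "-1 0 0 0 0.107" --pt "-1 0 0 0 0.107"

```text
time_s: 1.85
ee_pos: [547.0, 130.3, 200.7]
ee_rot: [-0.001, 0.771, 0.636, -0.0]
ft_force: [0.7, 0.0, -0.5]
gripper_width: 1.002
grasp_force: 0.0
```

```bash
python3 - <<'E'
from h import *
im=arm.camera("wrist");p=arm.camera_params("wrist");cv2.imwrite("pics/w1.png",im)
np.save("w1.npy",p,allow_pickle=True)
print(p)
E
```

```text
{'vertical_fov': 66.29552656353977, 'cx': 280.89031713431456, 'cy': 206.69869758436334, 'extrinsics': array([[ 9.81881546e-01, -1.89487593e-01, -1.75546160e-03,
        -5.12668562e+02],
       [-1.81627077e-01, -9.43711181e-01,  2.76443142e-01,
         1.93872629e+02],
       [-5.40391944e-02, -2.71115581e-01, -9.61028671e-01,
         4.14465504e+02],
       [ 0.00000000e+00,  0.00000000e+00,  0.00000000e+00,
         1.00000000e+00]])}
```

View pics/w1.png

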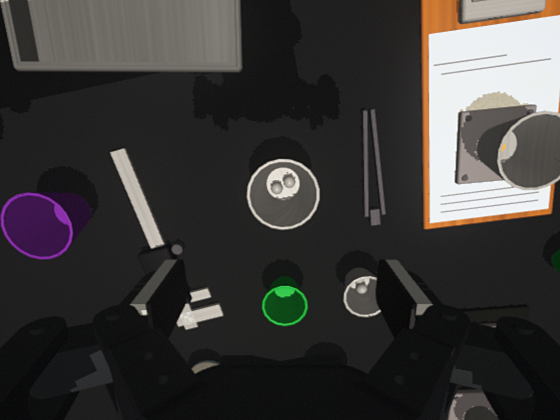

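The large cup's rim is at about (284,194) and the tray's near edge runs from (15,70) to (241,69). The fingers straddle the cup's line of approach.

```bash
python3 - <<'E'
from h import *
p=np.load("w1.npy",allow_pickle=True).item();im=cv2.imread("pics/w1.png");g=cv2.cvtColor(im,cv2.COLOR_BGR2GRAY)
m=(g[140:245,235:335]>130).astype(np.uint8)
pts=np.argwhere(cv2.dilate(m,np.ones((3,3))))[:,::-1].astype(np.float32)
c=max(cv2.findContours(m,cv2.RETR_EXTERNAL,cv2.CHAIN_APPROX_NONE)[0],key=len)
h=cv2.convexHull(c);e=cv2.fitEllipse(h);u=(e[0][0]+235,e[0][1]+140);print(e,onz(0,u,55,p))
for k in(0,1):
  pass
b=cv2.boundingRect(h);print(np.linalg.norm(onz(0,(b[0]+235,u[1]),55,p)-onz(0,(b[0]+b[2]+235,u[1]),55,p)))
for x in(40,120,200,): print(x,g[58:78,x].tolist(),[onz(0,(x,r),28,p)[:2].round(1) for r in(63,67,70)])
print(onz(0,(15,68),28,p),onz(0,(241,66),28,p))
E
```

```text
((47.7851676940918, 53.751251220703125), (70.1812973022461, 72.41973876953125), 93.99717712402344) [548.82702001 128.59595477  55.        ]
67.44434579138728
40 [108, 108, 108, 107, 105, 104, 105, 107, 107, 107, 101, 90, 68, 34, 16, 16, 17, 19, 16, 20] [array([354.4, 283.5]), array([353.1, 280.3]), array([352.1, 277.9])]
120 [110, 110, 109, 109, 111, 112, 112, 108, 108, 112, 107, 97, 80, 50, 26, 20, 22, 20, 22, 22] [array([425.7, 269.7]), array([424.6, 266.5]), array([423.8, 264.1])]
200 [117, 118, 117, 119, 115, 114, 112, 110, 110, 115, 115, 105, 89, 71, 37, 30, 35, 27, 21, 25] [array([496.9, 255.9]), array([496.1, 252.7]), array([495.4, 250.3])]
[330.42142704 283.84970357  28.        ] [532.85373664 246.44836166  28.        ]
```

Call:
step_arm --pt "-1 -0.009 0.014 0.8 0" --pt "-1 -0.009 0.014 0.8 0" --pt "-1 -0.009 0.014 0.8 0" --pt "-1 -0.009 0.014 0.8 0"

```text
time_s: 2.23
ee_pos: [542.6, 126.4, 73.7]
ee_rot: [-0.004, 0.772, 0.636, -0.007]
ft_force: [-1.7, -0.3, -1.3]
gripper_width: 1.002
grasp_force: 0.0
```

Call:
step_arm --pt "-1 0 0 0.2 0" --pt "-1 0 0 0.36 0" --pt "-1 0 0 0.36 0" --pt "1 0 0 0.36 0" --pt "1 0 0 0.36 0" --pt "1 0 0 0.36 0" --pt "1 0 0 0.36 0" --pt "1 0 0 0.36 0"

```text
time_s: 2.9
ee_pos: [551.2, 127.2, 30.4]
ee_rot: [0.0, 0.773, 0.635, 0.002]
ft_force: [-2.9, -0.2, 6.5]
gripper_width: 0.75
grasp_force: 64.9
```

```bash
python3 - <<'E'
from h import *
im=arm.camera("wrist");s=arm.state();print(s["ee_pos"],s["gripper_width"],s["grasp_force"])
cv2.imwrite("pics/w2.png",im)
E
```

```text
[551.14562879 127.19404345  30.37984458] 0.7468593850502252 64.94184762239456
```

View pics/w2.png

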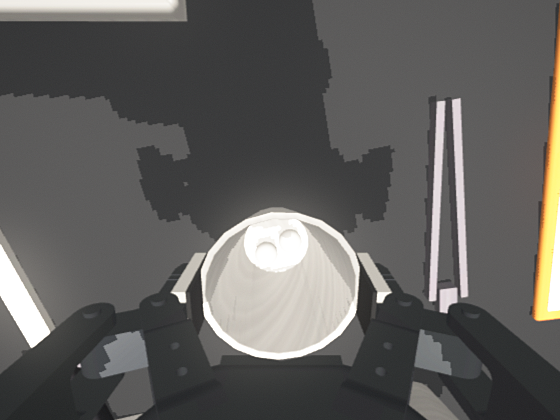

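Gripped at the rim (0.75 opening, 65 N), with both balls in. Now I lift it and carry it just outside the tray's near wall.

Call:
step_arm --pt "1 0 0 -0.15 0" --pt "1 0 0 -0.3 0" --pt "1 0 0 -0.45 0" --pt "1 0 0 -0.45 0"

```text
time_s: 3.28
ee_pos: [555.1, 126.9, 101.4]
ee_rot: [0.003, 0.773, 0.634, 0.006]
ft_force: [1.3, 0.4, 0.4]
gripper_width: 0.744
grasp_force: 66.2
```

Call:
step_arm --pt "1 0.1 -0.18 0 0" --pt "1 0.2 -0.36 0 0" --pt "1 0.3 -0.56 0 0" --pt "1 0.4 -0.76 0 0" --pt "1 0.5 -0.94 0 0" --pt "1 0.5 -0.94 0 0" --pt "1 0.5 -0.94 0 0"

```text
time_s: 3.87
ee_pos: [424.9, 229.6, 95.1]
ee_rot: [-0.001, 0.771, 0.636, 0.001]
ft_force: [0.1, -0.8, -0.8]
gripper_width: 0.751
grasp_force: 66.4
```

```bash
python3 - <<'E'
from h import *
im=arm.camera("wrist");s=arm.state();print(s["ee_pos"],s["ee_rot"],s["gripper_width"],s["grasp_force"],s["ft_force"])
d=np.array([.19,.982]);t=np.array([.981,-.191]);print(s["ee_pos"][:2]@d,s["ee_pos"][:2]@t)
im2=arm.camera("scene")
cv2.imwrite("pics/w3.png",np.hstack([cv2.resize(im,(400,300)),cv2.resize(im2[60:270,250:530],(400,300))]))
E
```

```text
[426.53163694 228.02514964  95.29871181] [2.06714070e-04 7.72354805e-01 6.35190775e-01 8.31838169e-04] 0.7442828409932182 66.39198377262801 [ 0.29816175 -0.30531397 -1.64796144]
304.96170796343563 374.8747322528285
```

View pics/w3.png

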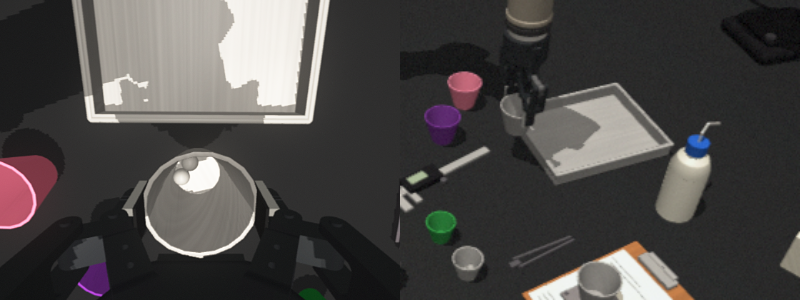

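The cup hangs upright just outside the near wall, square to it. Next I lower it and start the tipping arc.

Call:
step_arm --pt "1 0 0 0.17 0" --pt "1 0 0 0.34 0" --pt "1 0 0 0.34 0" --pt "1 0 0 0.34 0"

```text
time_s: 4.3
ee_pos: [426.4, 225.4, 43.1]
ee_rot: [0.0, 0.774, 0.633, -0.002]
ft_force: [0.6, -0.4, -1.1]
gripper_width: 0.748
grasp_force: 66.8
```

Call:
step_arm --pt "1 0.07 0 0 0" --pt "1 0.13 0 -0.015 0" --pt "1 0.19 0 -0.03 0" --pt "1 0.25 0 -0.04 0" --pt "1 0.25 0 -0.04 0"

```text
time_s: 4.72
ee_pos: [435.1, 263.0, 51.2]
ee_rot: [0.002, 0.773, 0.635, -0.001]
ft_force: [-1.1, -6.6, 1.8]
gripper_width: 0.746
grasp_force: 65.9
```

```bash
python3 - <<'E'
from h import *
im=arm.camera("wrist");s=arm.state();print(s["ee_pos"],s["gripper_width"],s["grasp_force"],s["ft_force"])
im2=arm.camera("scene")
cv2.imwrite("pics/w4.png",np.hstack([cv2.resize(im,(400,300)),cv2.resize(im2[90:195,300:440],(400,300),interpolation=cv2.INTER_CUBIC)]))
E
```

```text
[434.98865877 262.54407877  51.18318085] 0.7421225127172715 65.79922073482521 [-0.96056287 -7.13562691  2.12931789]
```

View pics/w4.png

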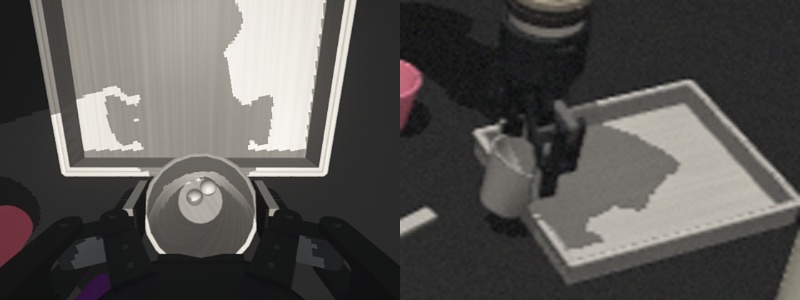

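It pivots as planned, now at about 25° with 7 N. I continue to the full tip.

Call:
step_arm --pt "1 0.07 0 0.013 0" --pt "1 0.13 0 0.033 0" --pt "1 0.18 0 0.06 0" --pt "1 0.223 0 0.093 0" --pt "1 0.26 0 0.125 0" --pt "1 0.29 0 0.16 0" --pt "1 0.29 0 0.16 0" --pt "1 0.29 0 0.16 0"

```text
time_s: 5.48
ee_pos: [444.6, 307.9, 29.0]
ee_rot: [0.001, 0.773, 0.635, 0.002]
ft_force: [-1.4, -4.0, 8.6]
gripper_width: 0.74
grasp_force: 72.4
```

```bash
python3 - <<'E'
from h import *
im=arm.camera("wrist");s=arm.state();print(s["ee_pos"],s["gripper_width"],s["grasp_force"],s["ft_force"])
im2=arm.camera("scene")
cv2.imwrite("pics/w5.png",np.hstack([cv2.resize(im,(400,300)),cv2.resize(im2[90:195,300:440],(400,300),interpolation=cv2.INTER_CUBIC)]))
E
```

```text
[444.61242862 307.80910408  29.05382567] 0.7449978705268181 72.45321610942483 [-1.9112872  -3.37476254  8.63256195]
```

View pics/w5.png

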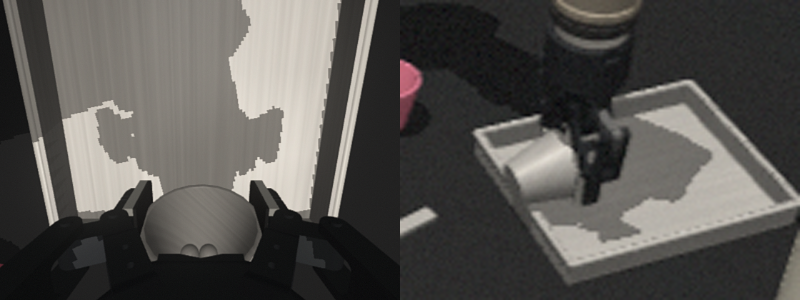

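About 80° tipped, and both balls are still at the back of the cup, visible at (200,250). I lower it a little more to increase the slope.

Call:
step_arm --pt "1 0.005 0 0.03 0" --pt "1 0.01 0 0.06 0" --pt "1 0.01 0 0.085 0" --pt "1 0.01 0 0.085 0" --pt "1 0.01 0 0.085 0" --pt "1 0.01 0 0.085 0" --pt "1 0.01 0 0.085 0" --pt "1 0.01 0 0.085 0"

```text
time_s: 6.25
ee_pos: [446.3, 314.3, 18.3]
ee_rot: [-0.001, 0.772, 0.635, 0.006]
ft_force: [-0.8, 1.4, 13.1]
gripper_width: 0.739
grasp_force: 74.9
```

```bash
python3 - <<'E'
from h import *
im=arm.camera("wrist");s=arm.state();print(s["ee_pos"],s["gripper_width"],s["grasp_force"],s["ft_force"])
im2=arm.camera("scene")
cv2.imwrite("pics/w6.png",np.hstack([cv2.resize(im,(400,300)),cv2.resize(im2[90:195,300:440],(400,300),interpolation=cv2.INTER_CUBIC)]))
E
```

```text
[446.3394435  314.27884871  18.31781349] 0.745313589898619 74.93681546766311 [-0.94906145  1.67025825 13.47712146]
```

View pics/w6.png

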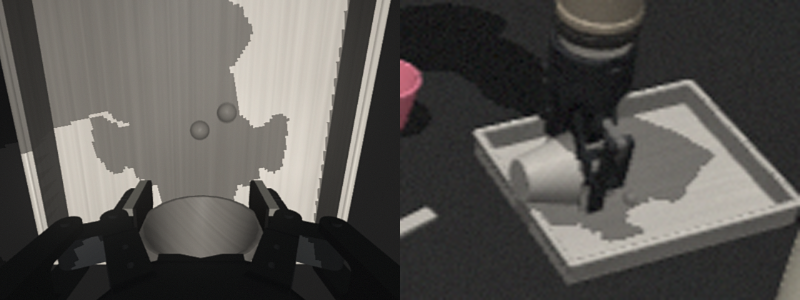

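Both balls are out in the tray. Next I right the cup by pushing its base back against the inside of the same wall. First I clear the wall, then go lower.

Call:
step_arm --pt "1 0.03 0 -0.05 0" --pt "1 0.09 0 -0.05 0" --pt "1 0.14 0 -0.04 0" --pt "1 0.14 0 0 0" --pt "1 0.14 0 0.02 0" --pt "1 0.14 0 0.035 0" --pt "1 0.14 0 0.035 0" --pt "1 0.14 0 0.035 0"

```text
time_s: 7.02
ee_pos: [446.3, 328.2, 7.2]
ee_rot: [0.0, 0.773, 0.634, -0.001]
ft_force: [-0.1, -0.0, -0.2]
gripper_width: 0.741
grasp_force: 74.2
```

```bash
python3 - <<'E'
from h import *
im=arm.camera("wrist");s=arm.state();print(s["ee_pos"],s["gripper_width"],s["grasp_force"],s["ft_force"])
cv2.imwrite("pics/w7.png",im);im2=arm.camera("scene");cv2.imwrite("pics/s7.png",im2)
# balls: project circles in wrist view
g=cv2.medianBlur(cv2.cvtColor(im,cv2.COLOR_BGR2GRAY),3);p=arm.camera_params("wrist")
c=cv2.HoughCircles(g[:240],cv2.HOUGH_GRADIENT,1,15,param1=80,param2=12,minRadius=8,maxRadius=20)
if c is not None:
  for k in c[0][:6]: print(k,onz(0,k[:2],10,p)[:2].round())
E
```

```text
[446.49643959 328.12227362   7.35169152] 0.7429977047221787 74.20753179118037 [ 0.5626333   0.45044199 -1.55903381]
[285.5 209.5  14.9] [455. 355.]
[327.5 173.5  14.9] [476. 368.]
```

Call:
step_arm --pt "1 -0.03 0 -0.01 0" --pt "1 -0.05 0 -0.017 0" --pt "1 -0.06 0 -0.045 0" --pt "1 -0.073 0 -0.077 0" --pt "1 -0.09 0 -0.1 0" --pt "1 -0.107 0 -0.13 0" --pt "1 -0.14 0 -0.17 0" --pt "1 -0.167 0 -0.203 0"

```text
time_s: 7.78
ee_pos: [441.7, 302.3, 38.6]
ee_rot: [0.0, 0.774, 0.634, -0.001]
ft_force: [0.5, -0.4, -0.9]
gripper_width: 0.741
grasp_force: 74.2
```

```bash
python3 - <<'E'
from h import *
im=arm.camera("wrist");s=arm.state();print(s["ee_pos"],s["gripper_width"],s["grasp_force"],s["ft_force"],s["moment"])
im2=arm.camera("scene")
cv2.imwrite("pics/w8.png",np.hstack([cv2.resize(im,(400,300)),cv2.resize(im2[90:195,300:440],(400,300),interpolation=cv2.INTER_CUBIC)]))
# rim ellipse cue: bright profile down the cup's centre column
g=cv2.cvtColor(im,cv2.COLOR_BGR2GRAY);print(g[180:400:8,280].tolist())
g=cv2.cvtColor(cv2.imread("pics/w7.png"),cv2.COLOR_BGR2GRAY);print(g[180:400:8,280].tolist())
E
```

```text
[442.35604225 301.60768313  39.53016064] 0.7422269991819885 74.16162117384374 [ 0.09422024 -0.85724943 -0.09790638] [-0.0146391   0.00447258 -0.01021823]
[126, 125, 125, 122, 122, 120, 122, 119, 119, 119, 121, 95, 131, 128, 132, 127, 127, 128, 124, 126, 123, 123, 122, 20, 21, 21, 16, 18]
[121, 122, 99, 116, 114, 95, 120, 117, 118, 117, 115, 117, 126, 125, 125, 121, 123, 121, 121, 120, 118, 119, 117, 21, 21, 20, 17, 16]
```

```bash
python3 - <<'E'
from h import *
for f in ("w6","w7","w8"):
    im=cv2.imread(f"pics/{f}.png")
    if f!="w7": im=cv2.resize(im[:,:400],(560,420))
    g=cv2.cvtColor(im,cv2.COLOR_BGR2GRAY);print(f,g[240:300:2,275:290].mean(1).round().tolist())
E
```

```text
w6 [117.0, 117.0, 117.0, 116.0, 117.0, 116.0, 116.0, 116.0, 116.0, 116.0, 116.0, 116.0, 115.0, 115.0, 115.0, 115.0, 112.0, 88.0, 122.0, 131.0, 131.0, 131.0, 131.0, 131.0, 131.0, 131.0, 130.0, 130.0, 129.0, 128.0]
w7 [119.0, 119.0, 118.0, 118.0, 117.0, 117.0, 117.0, 117.0, 117.0, 117.0, 117.0, 117.0, 117.0, 117.0, 118.0, 79.0, 116.0, 126.0, 126.0, 126.0, 125.0, 125.0, 126.0, 126.0, 125.0, 126.0, 124.0, 124.0, 123.0, 123.0]
w8 [120.0, 120.0, 120.0, 120.0, 120.0, 120.0, 120.0, 120.0, 120.0, 120.0, 120.0, 120.0, 119.0, 120.0, 100.0, 99.0, 131.0, 130.0, 130.0, 130.0, 130.0, 130.0, 130.0, 130.0, 130.0, 130.0, 129.0, 128.0, 128.0, 127.0]
```

View pics/w8.png

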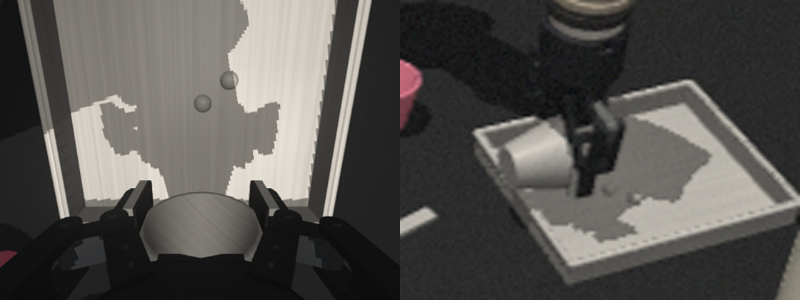

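The cup still sits near 90° in the grip: the base passed over the wall without engaging. The balls are resting in the tray, ahead of the cup. I'll go back, get low, and push firmly before rising.

Call:
step_arm --pt "1 0.09 0 0 0" --pt "1 0.18 0 0 0" --pt "1 0.18 0 0 0" --pt "1 0.18 0 0.1 0" --pt "1 0.18 0 0.18 0" --pt "1 0.18 0 0.195 0" --pt "1 0.18 0 0.195 0"

```text
time_s: 8.47
ee_pos: [445.9, 329.3, 7.7]
ee_rot: [0.0, 0.773, 0.634, -0.002]
ft_force: [0.7, 0.7, -0.9]
gripper_width: 0.742
grasp_force: 74.3
```

Call:
step_arm --pt "1 -0.04 0 0 0" --pt "1 -0.08 0 0 0" --pt "1 -0.1 0 -0.005 0" --pt "1 -0.11 0 -0.01 0" --pt "1 -0.11 0 -0.01 0"

```text
time_s: 8.88
ee_pos: [445.8, 326.5, 13.5]
ee_rot: [-0.004, 0.772, 0.636, 0.009]
ft_force: [2.3, 16.6, -6.7]
gripper_width: 0.741
grasp_force: 73.8
```

Engaged, at 17 N. I push farther along the arc.

Call:
step_arm --pt "1 -0.04 0 -0.01 0" --pt "1 -0.08 0 -0.03 0" --pt "1 -0.1 0 -0.05 0" --pt "1 -0.12 0 -0.07 0" --pt "1 -0.12 0 -0.07 0"

```text
time_s: 9.3
ee_pos: [444.7, 315.7, 27.8]
ee_rot: [-0.007, 0.771, 0.637, 0.015]
ft_force: [1.1, 24.0, 4.3]
gripper_width: 0.745
grasp_force: 73.8
```

```bash
cat > q.py <<'E'
from h import *
import sys
im=arm.camera("wrist");s=arm.state();e=s["ee_pos"];print("d",e[:2]@[.19,.982],"t",e[:2]@[.981,-.191],"z",e[2],s["gripper_width"],s["ft_force"].round(1))
cv2.imwrite("pics/"+sys.argv[1],im);g=cv2.cvtColor(im,cv2.COLOR_BGR2GRAY)
print(g[196:364:4,276:288].mean(1).round().astype(int).tolist())
E
python3 q.py q1.png
```

```text
d 394.59614372989023 t 375.916252278698 z 27.71046521329201 0.7411831101911536 [ 1.6 23.4  4.4]
[126, 125, 124, 124, 124, 122, 122, 121, 120, 120, 120, 121, 105, 117, 118, 118, 118, 118, 117, 116, 117, 117, 117, 117, 117, 116, 116, 115, 116, 116, 116, 114, 115, 116, 112, 95, 95, 94, 93, 92, 92, 60]
```

It is rotating: the rim moved from row 270 to 244. I continue along the arc.

Call:
step_arm --pt "1 -0.02 0 -0.06 0" --pt "1 -0.04 0 -0.11 0" --pt "1 -0.08 0 -0.135 0" --pt "1 -0.113 0 -0.16 0" --pt "1 -0.15 0 -0.18 0" --pt "1 -0.187 0 -0.2 0" --pt "1 -0.22 0 -0.21 0" --pt "1 -0.22 0 -0.21 0"

```text
time_s: 10.02
ee_pos: [433.7, 262.1, 52.5]
ee_rot: [0.0, 0.774, 0.633, -0.001]
ft_force: [0.4, -0.8, -0.4]
gripper_width: 0.74
grasp_force: 73.2
```

```bash
python3 q.py q2.png
```

```text
d 340.8532309699323 t 375.2301657163493 z 52.35729592776375 0.7462103694805449 [-0.5  0.6 -2. ]
[146, 146, 145, 145, 145, 146, 97, 95, 96, 147, 122, 145, 142, 143, 144, 143, 142, 141, 141, 142, 141, 142, 142, 141, 140, 140, 141, 141, 140, 140, 141, 143, 125, 123, 123, 122, 122, 121, 121, 121, 123, 78]
```

```bash
python3 - <<'E'
from h import *
p=arm.camera_params("wrist");e=arm.state()["ee_pos"];f=210/np.tan(np.radians(p["vertical_fov"]/2));E=p["extrinsics"]
for off in (26,30):
  L=[]
  for th in range(0,100,10):
    t=np.radians(th);w=e+[0,0,off]+34*(np.cos(t)*np.array([.19,.982,0])+np.sin(t)*np.array([0,0,-1.]))
    c=E[:3,:3]@w+E[:3,3];L.append(int(f*c[1]/c[2]+p["cy"]))
  print(off,L)
g=cv2.cvtColor(cv2.imread("pics/q2.png"),cv2.COLOR_BGR2GRAY);print(g[205:260,276:288].mean(1).round().astype(int).tolist())
E
```

```text
26 [211, 208, 208, 210, 214, 220, 227, 236, 245, 255]
30 [214, 211, 210, 212, 217, 222, 230, 239, 248, 259]
[145, 146, 145, 145, 145, 145, 145, 145, 145, 145, 145, 146, 146, 117, 98, 97, 98, 98, 96, 95, 94, 98, 97, 96, 97, 96, 108, 147, 154, 153, 138, 122, 127, 134, 143, 145, 142, 142, 142, 142, 143, 143, 143, 143, 143, 144, 144, 144, 143, 143, 144, 143, 144, 144, 143]
```

Cup is now tilted about 67°, free of the wall. I repeat the push from inside, slower.

Call:
step_arm --pt "1 0.13 0 0 0" --pt "1 0.27 0 0 0" --pt "1 0.4 0 0 0" --pt "1 0.4 0 0 0" --pt "1 0.4 0 0.08 0" --pt "1 0.4 0 0.16 0" --pt "1 0.4 0 0.16 0"

```text
time_s: 10.65
ee_pos: [442.9, 320.4, 24.8]
ee_rot: [0.0, 0.773, 0.634, -0.004]
ft_force: [-0.7, -1.5, -1.2]
gripper_width: 0.742
grasp_force: 73.2
```

Call:
step_arm --pt "1 -0.04 0 0 0" --pt "1 -0.08 0 0 0" --pt "1 -0.12 0 0 0" --pt "1 -0.15 0 -0.02 0" --pt "1 -0.17 0 -0.04 0" --pt "1 -0.17 0 -0.04 0"

```text
time_s: 11.15
ee_pos: [442.9, 307.3, 38.1]
ee_rot: [-0.004, 0.772, 0.635, 0.008]
ft_force: [1.3, 12.4, -0.3]
gripper_width: 0.745
grasp_force: 73.5
```

```bash
python3 q.py q3.png
```

```text
d 385.96629695386315 t 375.8759111523387 z 38.08269831903832 0.7440955911095182 [ 1.2 12.3  1.3]
[127, 126, 126, 126, 125, 124, 124, 124, 123, 124, 117, 116, 118, 119, 118, 118, 116, 116, 116, 117, 117, 117, 116, 115, 115, 116, 116, 115, 115, 116, 115, 107, 106, 105, 104, 103, 103, 104, 104, 105, 105, 66]
```

Call:
step_arm --pt "1 -0.025 0 -0.015 0" --pt "1 -0.05 0 -0.03 0" --pt "1 -0.08 0 -0.05 0" --pt "1 -0.11 0 -0.07 0" --pt "1 -0.14 0 -0.08 0" --pt "1 -0.17 0 -0.09 0" --pt "1 -0.21 0 -0.095 0" --pt "1 -0.21 0 -0.095 0"

```text
time_s: 11.87
ee_pos: [434.0, 264.3, 48.4]
ee_rot: [0.0, 0.774, 0.633, -0.001]
ft_force: [-0.4, 0.2, -0.9]
gripper_width: 0.749
grasp_force: 73.0
```

```bash
python3 q.py q4.png
```

```text
d 343.0793988781537 t 375.2030145615419 z 48.406193900049104 0.7449152851394498 [-0.1 -0.3 -1.3]
[142, 142, 142, 142, 141, 141, 141, 98, 135, 132, 131, 132, 132, 132, 130, 130, 221, 161, 131, 130, 129, 129, 130, 130, 128, 129, 131, 132, 131, 130, 129, 129, 128, 128, 128, 129, 130, 130, 129, 128, 128, 82]
```

The rim row now implies a tilt of about 55°. The arm is compliant, so I'll aim the command along the cup's axis, below the arc, to stay engaged.

Call:
step_arm --pt "1 0 0 -0.04 0" --pt "1 0.14 0 -0.04 0" --pt "1 0.28 0 -0.04 0" --pt "1 0.28 0 0.035 0" --pt "1 0.28 0 0.035 0"

```text
time_s: 12.33
ee_pos: [441.2, 309.9, 42.0]
ee_rot: [-0.0, 0.772, 0.636, -0.001]
ft_force: [-0.1, -0.6, -2.4]
gripper_width: 0.741
grasp_force: 73.0
```

Call:
step_arm --pt "1 -0.04 0 0.025 0" --pt "1 -0.08 0 0.05 0" --pt "1 -0.12 0 0.075 0" --pt "1 -0.147 0 0.085 0" --pt "1 -0.165 0 0.075 0" --pt "1 -0.185 0 0.065 0" --pt "1 -0.203 0 0.06 0" --pt "1 -0.203 0 0.06 0"

```text
time_s: 13.0
ee_pos: [440.3, 298.1, 42.6]
ee_rot: [-0.008, 0.771, 0.637, 0.016]
ft_force: [-2.3, 24.3, 16.4]
gripper_width: 0.743
grasp_force: 74.1
```

```bash
python3 q.py q5.png
```

```text
d 376.4558646752796 t 375.0418854176999 z 42.56213189589873 0.741778001711211 [-3.3 24.8 16.8]
[128, 128, 127, 128, 127, 127, 126, 124, 110, 111, 111, 111, 110, 109, 109, 109, 109, 158, 106, 108, 108, 108, 107, 108, 123, 120, 119, 118, 118, 117, 116, 116, 117, 117, 118, 118, 117, 117, 116, 116, 116, 72]
```

Call:
step_arm --pt "1 -0.02 0 -0.02 0" --pt "1 -0.035 0 -0.04 0" --pt "1 -0.05 0 -0.05 0" --pt "1 -0.07 0 -0.05 0" --pt "1 -0.09 0 -0.05 0" --pt "1 -0.09 0 -0.05 0"

```text
time_s: 13.55
ee_pos: [438.3, 275.3, 48.4]
ee_rot: [-0.003, 0.772, 0.635, 0.01]
ft_force: [-2.1, 12.1, 18.6]
gripper_width: 0.742
grasp_force: 64.9
```

```bash
python3 q.py q6.png
```

```text
d 353.734313858751 t 377.4442781707046 z 48.38807787703769 0.7455207059534709 [-1.7 12.4 18.3]
[137, 137, 136, 135, 152, 100, 96, 96, 95, 96, 96, 96, 96, 162, 196, 223, 157, 155, 154, 154, 154, 153, 153, 154, 155, 156, 157, 156, 156, 156, 145, 72, 72, 72, 71, 70, 69, 69, 68, 69, 68, 47]
```

The force direction now implies about 34°. Continuing.

Call:
step_arm --pt "1 -0.02 0 0.01 0" --pt "1 -0.04 0 0.02 0" --pt "1 -0.06 0 0.03 0" --pt "1 -0.08 0 0.035 0" --pt "1 -0.1 0 0.04 0" --pt "1 -0.1 0 0.04 0"

```text
time_s: 14.1
ee_pos: [438.1, 256.1, 43.5]
ee_rot: [-0.0, 0.773, 0.634, 0.01]
ft_force: [-1.9, 2.5, 27.9]
gripper_width: 0.738
grasp_force: 58.0
```

```bash
python3 q.py q7.png
```

```text
d 334.47705080590566 t 380.82589542739487 z 43.43314855134821 0.7375538444800351 [-2.2  3.8 28.5]
[145, 145, 144, 144, 145, 156, 146, 78, 133, 151, 151, 149, 189, 219, 242, 241, 241, 240, 241, 243, 166, 149, 136, 108, 106, 106, 104, 103, 102, 102, 101, 100, 100, 100, 100, 100, 100, 100, 102, 101, 101, 66]
```

Nearly upright, with a 28 N vertical reaction on the wall top. I lift, move to clear bench near the cup's old spot, set it down and regrasp.

Call:
step_arm --pt "1 0 0 -0.2 0" --pt "1 0 0 -0.4 0" --pt "1 0 0 -0.4 0" --pt "1 0 0 -0.4 0"

```text
time_s: 14.48
ee_pos: [432.4, 250.0, 97.7]
ee_rot: [0.0, 0.774, 0.634, 0.002]
ft_force: [-0.1, -0.2, -1.4]
gripper_width: 0.734
grasp_force: 65.2
```

Call:
step_arm --pt "1 -0.14 0.17 0 0" --pt "1 -0.28 0.34 0 0" --pt "1 -0.42 0.51 0 0" --pt "1 -0.55 0.67 0 0" --pt "1 -0.55 0.67 0 0" --pt "1 -0.55 0.67 0 0"

```text
time_s: 14.98
ee_pos: [513.2, 146.0, 94.4]
ee_rot: [0.0, 0.775, 0.632, -0.002]
ft_force: [-1.1, 0.5, -1.3]
gripper_width: 0.738
grasp_force: 65.5
```

```bash
python3 q.py q8.png; python3 - <<'E'
from h import *
# tilt cue: inner floor disc vs rim in the wrist picture
im=cv2.imread("pics/q8.png");g=cv2.cvtColor(im,cv2.COLOR_BGR2GRAY)[190:365,190:375]
for t in (40,60,100,140,180): 
    c=max(cv2.findContours((g>t).astype(np.uint8),cv2.RETR_EXTERNAL,cv2.CHAIN_APPROX_NONE)[0],key=cv2.contourArea);print(t,cv2.boundingRect(c),cv2.contourArea(c))
sc=arm.camera("scene");tp=arm.camera("top");cv2.imwrite("pics/s8.png",sc);cv2.imwrite("pics/t8.png",tp)
p=arm.camera_params("scene");f=210/np.tan(np.radians(p["vertical_fov"]/2));E=p["extrinsics"];e=arm.state()["ee_pos"]
for o in (-30,-15,0,25):
    c=E[:3,:3]@(e+[0,0,o])+E[:3,3];print(o,f*c[:2]/c[2]+[p["cx"],p["cy"]])
E
```

```text
d 243.12983198364856 t 474.05149779486 z 94.30922595900599 0.7381127988530282 [-0.4  0.6 -1.1]
[55, 62, 71, 81, 111, 216, 149, 129, 132, 181, 219, 249, 255, 255, 255, 255, 255, 255, 255, 250, 214, 216, 216, 212, 180, 156, 154, 152, 150, 148, 147, 147, 145, 144, 144, 144, 144, 144, 145, 146, 146, 98]
40 (0, 0, 185, 175) 30028.0
60 (0, 0, 185, 175) 28913.5
100 (0, 22, 185, 153) 21971.0
140 (0, 22, 185, 148) 14455.0
180 (42, 39, 102, 67) 3972.5
-30 [326.09312266 180.23076216]
-15 [326.5930674  175.68079698]
0 [327.10235059 171.04584312]
25 [327.97262991 163.12548646]
```

Call:
step_arm --pt "1 0 0 0.2 0" --pt "1 0 0 0.36 0" --pt "1 0 0 0.4 0" --pt "1 0 0 0.4 0" --pt "1 0 0 0.4 0"

```text
time_s: 15.55
ee_pos: [513.2, 151.1, 36.2]
ee_rot: [-0.0, 0.773, 0.635, -0.0]
ft_force: [0.6, -0.3, -0.5]
gripper_width: 0.737
grasp_force: 65.7
```

Call:
step_arm --pt "1 0 0 0.02 0" --pt "1 0 0 0.04 0" --pt "1 0 0 0.05 0" --pt "1 0 0 0.06 0" --pt "1 0 0 0.06 0" --pt "1 0 0 0.06 0"

```text
time_s: 16.05
ee_pos: [513.6, 150.4, 27.1]
ee_rot: [0.0, 0.773, 0.634, 0.0]
ft_force: [0.1, -0.3, -1.8]
gripper_width: 0.733
grasp_force: 65.7
```

Call:
step_arm --pt "1 0 0 0.015 0" --pt "1 0 0 0.03 0" --pt "1 0 0 0.045 0" --pt "1 0 0 0.06 0" --pt "1 0 0 0.075 0" --pt "1 0 0 0.085 0" --pt "1 0 0 0.085 0"

```text
time_s: 16.63
ee_pos: [513.6, 150.4, 16.8]
ee_rot: [-0.001, 0.773, 0.634, 0.0]
ft_force: [-7.0, -2.3, 16.7]
gripper_width: 0.733
grasp_force: 66.4
```

```bash
python3 q.py q9.png
```

```text
d 245.30291506343508 t 475.1008087558903 z 16.828617850911673 0.7375262343235659 [-5.7 -1.5 17.6]
[71, 73, 76, 80, 112, 243, 196, 164, 169, 211, 245, 251, 254, 255, 255, 255, 255, 255, 255, 250, 242, 243, 243, 242, 219, 194, 193, 190, 188, 186, 184, 183, 182, 180, 180, 181, 180, 180, 181, 183, 182, 126]
```

Contact with the bench at 17 N. I release, let the cup settle, and rise for a measured look.

Call:
step_arm --pt "-0.6 0 0 -0.01 0" --pt "-0.8 0 0 -0.01 0" --pt "-1 0 0 -0.01 0" --pt "-1 0 0 -0.01 0" --pt "-1 0 0 -0.01 0" --pt "-1 0 0 -0.01 0"

```text
time_s: 17.18
ee_pos: [513.5, 150.3, 15.5]
ee_rot: [0.0, 0.773, 0.634, -0.0]
ft_force: [-0.0, -0.3, -0.6]
gripper_width: 1.0
grasp_force: 0.0
```

Call:
step_arm --pt "-1 0 0 -0.15 0" --pt "-1 0 0 -0.4 0" --pt "-1 0 0 -0.65 0" --pt "-1 0 0 -0.9 0" --pt "-1 0 0 -0.9 0" --pt "-1 0 0 -0.9 0"

```text
time_s: 17.68
ee_pos: [515.6, 150.8, 153.3]
ee_rot: [0.001, 0.773, 0.634, 0.003]
ft_force: [-0.2, 0.2, -0.3]
gripper_width: 1.0
grasp_force: 0.0
```

```bash
python3 - <<'E'
from h import *
im=arm.camera("wrist");p=arm.camera_params("wrist");s=arm.state();print(s["ee_pos"],s["ee_rot"].round(3),s["gripper_width"]);cv2.imwrite("pics/w9.png",im)
f=210/np.tan(np.radians(p["vertical_fov"]/2));E=p["extrinsics"]
c=E[:3,:3]@np.array([514,150,55.])+E[:3,3];print("expect rim px",f*c[:2]/c[2]+[p["cx"],p["cy"]], 34*f/c[2])
g=cv2.cvtColor(im,cv2.COLOR_BGR2GRAY)
for c in cv2.findContours((g>130).astype(np.uint8),cv2.RETR_EXTERNAL,cv2.CHAIN_APPROX_NONE)[0]:
    h=cv2.convexHull(c)
    if len(h)>10 and cv2.boundingRect(h)[2]>35:
        e=cv2.fitEllipse(h);print(np.round(e[0]),np.round(e[1]),onz(0,e[0],55,p).round(1),cv2.boundingRect(h))
t=arm.camera("top");cv2.imwrite("pics/t9.png",t)
E
```

```text
[513.79871518 150.56766204 151.20716797] [0.    0.773 0.634 0.001] 0.99660229978223
expect rim px [280.65782769 208.33950993] 43.865644921395145
[218. 353.] [28. 58.] [433.4  29.6  55. ] (192, 342, 56, 27)
[267. 211.] [81. 85.] [503.1 149.7  55. ] (225, 171, 85, 82)
[147. 218.] [ 34. 104.] [410.5 163.1  55. ] (122, 171, 53, 94)
[519. 131.] [108. 292.] [695.3 173.1  55. ] (477, 0, 83, 257)
```

The cup stands upright: rim ellipse 81×85 px, centred at (503.1,149.7). Next I check its floor position and measure the pan in two views.

```bash
python3 - <<'E'
from h import *
p=arm.camera_params("wrist");im=cv2.imread("pics/w9.png");g=cv2.cvtColor(im,cv2.COLOR_BGR2GRAY)
f=210/np.tan(np.radians(p["vertical_fov"]/2));E=p["extrinsics"]
c=E[:3,:3]@np.array([503,150,3.])+E[:3,3];u=(f*c[:2]/c[2]+[p["cx"],p["cy"]]);print("floor exp",u,17*f/c[2]);x,y=u.astype(int)
print("col",g[165:255:3,x].tolist());print("row",g[y,222:314:3].tolist())
t=cv2.imread("pics/t9.png");gt=cv2.cvtColor(t,cv2.COLOR_BGR2GRAY)
r=cv2.HoughCircles(cv2.resize(gt[160:280,360:480],None,fx=4,fy=4,interpolation=cv2.INTER_CUBIC),cv2.HOUGH_GRADIENT,1,60,param1=80,param2=25,minRadius=90,maxRadius=125)
if r is not None:
  for k in r[0][:4]:
    uv=(k[0]/4+360,k[1]/4+160);print(k,uv,onz("top",uv,80), k[2]/4*1366/544)
E
```

```text
floor exp [270.55579131 194.54276947] 18.32207761191006
col [25, 26, 170, 151, 83, 223, 222, 225, 218, 219, 224, 224, 223, 226, 224, 225, 124, 84, 83, 82, 83, 79, 82, 82, 84, 83, 80, 81, 121, 142]
row [36, 34, 123, 207, 85, 91, 90, 89, 90, 87, 221, 225, 223, 223, 225, 224, 222, 218, 225, 220, 228, 229, 121, 82, 81, 83, 78, 203, 75, 37, 37]
[238.5 242.5 108.5] (np.float32(419.625), np.float32(220.625)) [ 522.80676375 -351.31590086   80.        ] 68.11167
```

The cup is upright: the floor disc is where it should be. I regrasp it, then carry it to the pan, which measures about (523,-351).

Call:
step_arm --pt "-1 -0.02 -0.069 0 0" --pt "-1 -0.02 -0.069 0.1 0" --pt "-1 -0.02 -0.069 0.35 0" --pt "-1 -0.02 -0.069 0.55 0" --pt "-1 -0.02 -0.069 0.7 0" --pt "-1 -0.02 -0.069 0.8 0" --pt "-1 -0.02 -0.069 0.82 0" --pt "-1 -0.02 -0.069 0.82 0"

```text
time_s: 18.45
ee_pos: [500.3, 148.6, 25.1]
ee_rot: [-0.001, 0.773, 0.634, -0.003]
ft_force: [0.8, -0.0, -0.4]
gripper_width: 1.001
grasp_force: 0.0
```

Call:
step_arm --pt "-0.6 0 0 0 0" --pt "-0.3 0 0 0 0" --pt "1 0 0 0 0" --pt "1 0 0 0 0" --pt "1 0 0 0 0" --pt "1 0 0 0 0"

```text
time_s: 18.95
ee_pos: [504.1, 149.6, 29.5]
ee_rot: [0.0, 0.773, 0.634, 0.001]
ft_force: [-0.8, 0.1, 6.3]
gripper_width: 0.739
grasp_force: 65.0
```

Call:
step_arm --pt "1 0 0 -0.15 0" --pt "1 0 0 -0.4 0" --pt "1 0 0 -0.65 0" --pt "1 0 0 -0.9 0" --pt "1 0 0 -1 0" --pt "1 0 0 -1 0" --pt "1 0 0 -1 0"

```text
time_s: 19.53
ee_pos: [503.1, 149.8, 178.5]
ee_rot: [0.0, 0.773, 0.634, 0.001]
ft_force: [-0.4, -0.9, -1.8]
gripper_width: 0.74
grasp_force: 66.4
```

```bash
python3 q.py q10.png
```

```text
d 242.17199809023145 t 463.85135777389934 z 176.94788921258933 0.7430718250847529 [ 0.   0.2 -1.9]
[40, 41, 41, 45, 61, 131, 117, 199, 226, 227, 227, 228, 228, 228, 227, 227, 226, 225, 174, 114, 90, 90, 90, 90, 89, 88, 87, 86, 85, 86, 85, 86, 86, 88, 88, 87, 86, 85, 85, 85, 198, 125]
```

Call:
step_arm --pt "1 -0.2 0.05 0 0" --pt "1 -0.45 0.1 0 0" --pt "1 -0.7 0.16 0 0" --pt "1 -0.95 0.22 0 0"

```text
time_s: 19.92
ee_pos: [505.4, 2.2, 175.3]
ee_rot: [-0.001, 0.773, 0.635, -0.002]
ft_force: [0.2, -0.2, -1.3]
gripper_width: 0.745
grasp_force: 66.4
```

Call:
step_arm --pt "1 -0.25 0.06 0 0" --pt "1 -0.5 0.12 0 0" --pt "1 -0.75 0.18 0 0" --pt "1 -0.95 0.22 0 0"

```text
time_s: 20.25
ee_pos: [509.8, -146.2, 175.5]
ee_rot: [-0.001, 0.774, 0.633, -0.002]
ft_force: [-0.7, -0.1, -1.7]
gripper_width: 0.739
grasp_force: 66.4
```

Call:
step_arm --pt "1 -0.25 0.06 0 0" --pt "1 -0.5 0.12 0 0" --pt "1 -0.7 0.17 0 0" --pt "1 -0.85 0.21 0 0" --pt "1 -0.95 0.23 0 0" --pt "1 -0.95 0.23 0 0" --pt "1 -0.95 0.23 0 0"

```text
time_s: 20.83
ee_pos: [516.2, -289.5, 175.3]
ee_rot: [-0.002, 0.774, 0.633, -0.001]
ft_force: [0.5, 1.7, -1.7]
gripper_width: 0.745
grasp_force: 66.4
```

```bash
python3 - <<'E'
from h import *
im=arm.camera("wrist");p=arm.camera_params("wrist");s=arm.state();print(s["ee_pos"],s["ee_rot"].round(3),s["grasp_force"],s["joints"][6]);cv2.imwrite("pics/w11.png",im)
f=210/np.tan(np.radians(p["vertical_fov"]/2));E=p["extrinsics"]
c=E[:3,:3]@np.array([523,-351,80.])+E[:3,3];print("pan px",f*c[:2]/c[2]+[p["cx"],p["cy"]],64*f/c[2])
sc=arm.camera("scene");cv2.imwrite("pics/s11.png",sc)
g=cv2.resize(cv2.cvtColor(cv2.imread("pics/scene0.png"),cv2.COLOR_BGR2GRAY)[235:320,75:185],None,fx=4,fy=4,interpolation=cv2.INTER_CUBIC)
# pan in the first scene picture: bright round face
e=cv2.Canny(g,60,150);print("col",[round(v) for v in g[::12,(127-75)*4]]);print("row",[round(v) for v in g[(270-235)*4,::12]])
E
```

```text
[ 517.11638979 -287.8334206   175.63720192] [-0.002  0.773  0.634 -0.   ] 66.39778283424675 0.5339206123878036
pan px [302.85974593 278.87089522] 77.58881143314842
col [50, 146, 239, 241, 239, 241, 240, 238, 239, 240, 239, 240, 239, 239, 237, 241, 237, 238, 237, 239, 237, 173, 87, 142, 156, 241, 240, 240, 241]
row [46, 30, 234, 240, 240, 241, 239, 239, 239, 240, 239, 240, 240, 240, 241, 239, 239, 238, 239, 239, 238, 238, 238, 240, 240, 238, 239, 237, 171, 92, 197, 242, 241, 243, 225, 131, 29]
```

```bash
python3 - <<'E'
from h import *
t=cv2.cvtColor(cv2.imread("pics/t9.png"),cv2.COLOR_BGR2GRAY).astype(float)
from scipy.ndimage import map_coordinates as mc
c=np.array([420.,219.5])
R=np.arange(20,32,.25);P=[]
for a in np.radians(np.arange(0,360,15)):
    pr=mc(t,[c[1]+R*np.sin(a),c[0]+R*np.cos(a)],order=1)
    k=np.argmin(np.gradient(pr));P.append(c+R[k]*np.array([np.cos(a),np.sin(a)]));print(int(np.degrees(a)),R[k],round(pr.min()),round(pr[0]),end=" | ")
P=np.array(P,np.float32);e=cv2.fitEllipse(P);d=np.linalg.norm(P-e[0],axis=1);k=abs(d-np.median(d))<1.5;e=cv2.fitEllipse(P[k]);print(k.sum(),e,onz("top",e[0],80))
E
```

```text
0 25.25 222 242 | 14 25.25 223 242 | 29 25.5 211 242 | 45 25.25 207 242 | 59 25.25 199 242 | 75 25.0 191 242 | 90 23.75 172 242 | 105 23.75 161 242 | 119 23.75 141 242 | 135 24.0 122 242 | 150 24.25 107 242 | 165 24.5 105 242 | 180 24.25 106 242 | 195 25.25 111 242 | 210 25.75 112 242 | 225 26.0 123 242 | 239 26.25 157 242 | 255 25.75 191 242 | 270 25.75 195 242 | 285 26.0 207 242 | 300 26.0 214 242 | 315 26.0 215 242 | 330 25.5 228 242 | 345 25.25 226 242 | 24 ((420.35906982421875, 218.62265014648438), (49.482215881347656, 51.143951416015625), 136.89735412597656) [ 527.86556225 -353.29884324   80.        ]
```

The pan centre refines to (527.9,-353.3), and the radius matches 64 mm. I move over it and lower.

Call:
step_arm --pt "1 -0.15 0.05 0 0" --pt "1 -0.3 0.1 0 0" --pt "1 -0.415 0.154 0 0" --pt "1 -0.415 0.154 0.1 0" --pt "1 -0.415 0.154 0.25 0" --pt "1 -0.415 0.154 0.35 0" --pt "1 -0.415 0.154 0.38 0" --pt "1 -0.415 0.154 0.38 0"

```text
time_s: 21.6
ee_pos: [528.2, -351.9, 118.7]
ee_rot: [-0.002, 0.772, 0.635, -0.0]
ft_force: [0.1, 0.3, -1.3]
gripper_width: 0.744
grasp_force: 66.4
```

```bash
python3 q.py q12.png; python3 -c "
from workcell import arm;print(arm.state()['ee_pos'])"
```

```text
d -246.27930610423658 t 586.2673298002018 z 120.2422174755957 0.7423390117607307 [ 0.3 -0.9 -1.2]
[153, 153, 152, 122, 56, 112, 100, 100, 200, 199, 199, 200, 200, 200, 198, 198, 196, 197, 97, 91, 74, 74, 73, 73, 73, 71, 71, 70, 70, 70, 70, 71, 71, 72, 72, 70, 70, 70, 69, 69, 180, 97]
[ 528.86979448 -353.12074038  120.24221748]
```

Call:
step_arm --pt "1 0 0 0.015 0" --pt "1 0 0 0.03 0" --pt "1 0 0 0.04 0" --pt "1 0 0 0.05 0" --pt "1 0 0 0.055 0" --pt "1 0 0 0.06 0" --pt "1 0 0 0.06 0"

```text
time_s: 22.23
ee_pos: [528.3, -355.0, 111.7]
ee_rot: [-0.0, 0.773, 0.634, 0.0]
ft_force: [-0.1, 0.6, -0.9]
gripper_width: 0.745
grasp_force: 66.4
```

Call:
step_arm --pt "1 0 0 0.005 0" --pt "1 0 0 0.01 0" --pt "1 0 0 0.013 0" --pt "1 0 0 0.013 0" --pt "1 0 0 0.013 0"

```text
time_s: 22.65
ee_pos: [528.4, -355.0, 109.8]
ee_rot: [0.0, 0.773, 0.634, -0.0]
ft_force: [0.3, -0.5, -1.6]
gripper_width: 0.742
grasp_force: 66.4
```

Call:
step_arm --pt "1 0.01 0 0.004 0" --pt "1 0.01 0 0.008 0" --pt "1 0.01 0 0.011 0" --pt "1 0.01 0 0.011 0" --pt "1 0.01 0 0.011 0"

```text
time_s: 23.07
ee_pos: [528.7, -353.9, 108.6]
ee_rot: [0.0, 0.773, 0.634, -0.0]
ft_force: [-1.3, -0.2, 1.2]
gripper_width: 0.745
grasp_force: 66.6
```

Touching down with about 2.5 N. I release and rise.

Call:
step_arm --pt "-0.55 0 0 0 0" --pt "-0.65 0 0 0 0" --pt "-0.8 0 0 0 0" --pt "-1 0 0 0 0" --pt "-1 0 0 0 0" --pt "-1 0 0 0 0"

```text
time_s: 23.57
ee_pos: [528.8, -353.4, 108.1]
ee_rot: [-0.0, 0.773, 0.634, 0.0]
ft_force: [0.6, 0.4, -0.3]
gripper_width: 1.004
grasp_force: 0.0
```

Call:
step_arm --pt "-1 0 0 -0.05 0" --pt "-1 0 0 -0.15 0" --pt "-1 0 0 -0.3 0" --pt "-1 0 0 -0.5 0" --pt "-1 0 0 -0.7 0" --pt "-1 0 0 -0.8 0" --pt "-1 0 0 -0.8 0" --pt "-1 0 0 -0.8 0"

```text
time_s: 24.23
ee_pos: [529.1, -354.1, 229.7]
ee_rot: [0.001, 0.773, 0.634, 0.0]
ft_force: [0.3, 0.5, 0.4]
gripper_width: 1.0
grasp_force: 0.0
```

```bash
python3 - <<'E'
from h import *
im=arm.camera("wrist");p=arm.camera_params("wrist");s=arm.state();print(s["time_s"],s["ee_pos"],s["gripper_width"]);cv2.imwrite("pics/w13.png",im)
f=210/np.tan(np.radians(p["vertical_fov"]/2));E=p["extrinsics"]
px=lambda w:(lambda c:(f*c[:2]/c[2]+[p["cx"],p["cy"]],f/c[2]))(E[:3,:3]@np.array(w,float)+E[:3,3])
print("rim",px([528,-353.5,135]),"floor",px([528,-353.5,83]))
g=cv2.cvtColor(im,cv2.COLOR_BGR2GRAY)
(rx,ry),k=px([528,-353.5,135]);(fx,fy),k2=px([528,-353.5,83])
print("col",g[int(ry-34*k-9):int(ry+34*k+9):3,int(fx)].tolist(),int(ry-34*k-9));print("row",g[int(fy),int(rx-34*k-9):int(rx+34*k+9):3].tolist(),int(rx-34*k-9))
a=cv2.imread("pics/top0.png").astype(int);t=arm.camera("top");cv2.imwrite("pics/t13.png",t)
b=(abs(a-t.astype(int)).max(2)>60).astype(np.uint8)
for c in cv2.findContours(b,cv2.RETR_EXTERNAL,cv2.CHAIN_APPROX_NONE)[0]:
    if cv2.contourArea(c)>15: print(cv2.boundingRect(c))
E
```

```text
24.2833 [ 528.51401162 -353.3558852   228.01635666] 1.0022276564349246
rim (array([279.77320281, 209.11482922]), np.float64(1.3066231577745886)) floor (array([279.97632767, 193.08509568]), np.float64(1.0860864724566242))
col [179, 178, 177, 174, 224, 102, 99, 230, 222, 221, 226, 228, 226, 227, 228, 226, 226, 229, 141, 95, 93, 96, 93, 93, 90, 95, 93, 97, 96, 91, 115, 214, 243, 243, 236, 242] 155
row [243, 243, 243, 243, 243, 210, 174, 107, 103, 102, 103, 101, 177, 223, 228, 227, 226, 229, 227, 229, 221, 227, 225, 227, 233, 104, 92, 92, 94, 95, 94, 195, 217, 243, 243, 243] 226
(305, 408, 14, 12)
(283, 400, 18, 20)
(301, 397, 9, 9)
(253, 391, 11, 10)
(274, 386, 25, 15)
(0, 376, 60, 44)
(7, 338, 23, 16)
(278, 297, 134, 123)
(409, 292, 14, 12)
(400, 288, 10, 7)
(421, 276, 6, 6)
(368, 276, 34, 29)
(265, 269, 8, 6)
(392, 262, 19, 16)
(312, 258, 17, 16)
(276, 255, 14, 19)
(217, 198, 27, 27)
(374, 191, 27, 56)
(454, 178, 8, 10)
(396, 158, 149, 166)
```

The cup is upright and centred on the pan, and the hand is clear. Handing in.

```bash
python3 -c "
from workcell import arm;print(arm.job_done())"
```

```text
the job is handed in; nothing more can be done
None
```

The large cup matched the clipboard sample; I tipped its two balls into the tray and stood it empty and upright in the middle of the balance pan, then handed the job in at about 24 s.

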